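# Sort the mixed-up hand and impact sockets on their rails

## Task

Two bright chrome hand sockets have got onto the red rail of black impact sockets, and the two black ones that belong there are on the aluminium rail. Every stud is taken, so exchange them by way of a free spot on the bench, until the aluminium rail holds only bright sockets and the red rail only black ones, each rail in unbroken order of size, every socket standing upright and fully down on its stud. Leave the other things on the bench where they are.

Things in the scene. Friction and masses are not known exactly. Their poses are not given: they have to be found in the camera images.
- bright_large: bright chrome 1/2-inch-drive socket, loose: round body 36 mm diameter, 44 mm high, about 160 g, hexagon opening on top. Origin at the centre of its underside, where a 13 mm drive hole, 17 mm deep, slips over a stud; z up its axis. Starts on the red rail, on the stud at y = +87 or y = -29 mm. May be parked upright on the bench.
- bright_small: bright chrome 1/2-inch-drive socket, loose: round body 26 mm diameter, 40 mm high, about 90 g, hexagon opening on top. Origin at the centre of its underside, where a 13 mm drive hole, 17 mm deep, slips over a stud; z up its axis. Starts on the red rail, on the stud at y = +87 or y = -29 mm. May be parked upright on the bench.
- black_large: black 1/2-inch-drive socket, loose: round body 36 mm diameter, 44 mm high, about 160 g, hexagon opening on top. Origin at the centre of its underside, where a 13 mm drive hole, 17 mm deep, slips over a stud; z up its axis. Starts on the aluminium rail, on the stud at y = +87 or y = -29 mm. May be parked upright on the bench.
- black_small: black 1/2-inch-drive socket, loose: round body 26 mm diameter, 40 mm high, about 90 g, hexagon opening on top. Origin at the centre of its underside, where a 13 mm drive hole, 17 mm deep, slips over a stud; z up its axis. Starts on the aluminium rail, on the stud at y = +87 or y = -29 mm. May be parked upright on the bench.
- bright_rail: Bare aluminium socket rail with grey end caps, fixed; 236 (y) x 33 x 10 mm; origin under its centre. 4 black studs, 9 mm thick, 14.5 mm high, pointed, at x = 0, y = +87, +29, -29, -87 mm, for bright sockets of 36, 31, 26, 21 mm in that order. Those of 31 mm (42 high) and 21 mm (38 high) are fixed in place, part of the rail. A seated socket's underside is 10 mm above the bench. A socket brought down within 3 mm of a stud finds its way.
- red_rail: Red socket rail with black end caps, fixed; 236 (y) x 33 x 10 mm; origin under its centre. 4 black studs, 9 mm thick, 14.5 mm high, pointed, at x = 0, y = +87, +29, -29, -87 mm, for black sockets of 36, 31, 26, 21 mm in that order. Those of 31 mm (42 high) and 21 mm (38 high) are fixed in place, part of the rail. A seated socket's underside is 10 mm above the bench. The rails lie one behind the other; the bench midway between them is free.
- loupe: Black tapered eye loupe, 39 mm diameter, 40 mm high, origin at the centre of its underside. Bystander, loose: leave it where it is (it may not end up or be pushed more than 20 mm away).
- lens_white: White-rimmed lens ring with a small black tab, 50 x 42 x 8 mm, lying flat, origin under its middle. Bystander, loose: leave it where it is (it may not end up or be pushed more than 20 mm away).
- marker: Yellow marker pen with a black cap, 102 mm long, 14 mm thick, lying on the bench, origin under its middle. Bystander, loose: leave it where it is (it may not end up or be pushed more than 20 mm away).
- small_tin: Round closed tin, grey and green, 67 mm diameter, 24 mm high, origin at the centre of its underside. Bystander, loose: leave it where it is (it may not end up or be pushed more than 20 mm away).
There are look-alikes about, which are no part of the job. What is shaped like the black_small but blue or pink is not meant.

How it is judged:
By the outcome, as a careful person would: the job done as asked, in the order asked, and still so for the second after the job is handed in, with the robot touching nothing.
It also fails if it takes over 96 s, if anything falls off the work surface, if the arm or the gripper's body presses on something with over 40 N, if the wrist force passes 120 N, or if a joint passes its speed limit or range.

## Robot

A 6-joint arm with a two-finger parallel gripper is mounted at the origin on a cart in front of the work surface, level with it; the furniture and walls round the work are solid. World frame = base frame: x ahead of the robot, y to its left, z up, the work surface at z = 0. Lengths are in m, angles in degrees, forces in N, time in s.
With the tool pointing down it reaches from about 0.425 to 0.925 m from the base axis. Payload 12.5 kg.
Tool frame: the origin (TCP) lies between the finger pads; the fingertips stand 14 mm ahead of it and the grasp point (between the pads) lies 5 mm behind it; z points along the fingers, y is the direction in which the jaws open and shut (so a half turn about z gives the same grasp; the last joint's range is limited). The gripper opens to 85 mm and grips with 20 to 120 N. Pads are 22 mm wide; open, the fingers measure 114 mm over their backs; the gripper's body (76 mm by 85 mm) begins 54 mm behind the grasp point. The pads swing forward as they close: fully open they stand 13 mm farther back than shut.
Start: joints at [-78.014, 28.126, 89.318, -0, 62.55, -6.05], TCP at [0.194, -0.594, 0.245] pointing down, gripper open.
Joint ranges: [-177.58, 177.58], [-47.91, 125.51], [2.72, 160], [-65.01, 245.01], [3.68, 167.84], [-153.87, 153.87]. Speed limits (degrees/s): [127.2, 127.2, 159.86, 180, 180, 180].

## Interface

Orientations are given as a 3x3 rotation matrix whose columns are the frame's x, y, z axes.
In Python, from workcell import bot, grab_frame, camera_info, finder gives the robot as it stands.
- The arm moves only by the tool move_arm, never from a script. Its argument "deltas" is a list of rows, each a list of 3 entries, a list of its own where there are three numbers: the shift along the world's x, y, z in mm, then the turn, a rotation vector about the world's x, y, z in rad, then the finger opening in mm, from 0 to 85.4. A call has 1 to 8 rows; each row is the pose to reach, as a shift and turn from the pose commanded when the call began; what a row does not reach only later rows make up. A row lasts 1/12 s, in which the tool goes at most 41.7 mm and 7.16 degrees, less where a joint would pass 70% of its speed; a pose out of reach is approached as far as the arm can. A call with a gripper value outside its range is refused whole. The fingers move at their own pace and stop on an object; "newtons" is the grip in N (left out, the last holds). Time passes only in rows, so rows that repeat a pose let the fingers close. It gives the time, the measured TCP pose, the force and the opening at its end, in the units of the state.
- bot.get_state(): the state, without advancing time (a new reading comes with each control period).
- grab_frame(name): name is "side" or "top"; returns (picture, depth): 420x560x3 uint8, red, green, blue; 420x560 float32, m along the optical axis (not along the pixel's ray), 0 where there is no reading.
- camera_info(name): a dict with "fx", "fy", "cx", "cy" (pixels), "R" (3x3) and "t" (3): a world point X has camera coordinates R X + t. Camera axes: x right, y down, z forward; pixel columns grow to the right and rows downward; lengths in m; the calibration is good to about 2 mm. A picture is of the moment at which its call begins. camera_info takes no time and is no camera call.
- bot.close_job(): hands the job in, once; it reports no verdict.
Trained networks look in the newest picture that a camera, given by its name, has taken for a name from the list of things; names that differ only in an ending like _2 or _b are one class to them, and where a whole thing is asked for, a point or a joint stands for the part that bears it (a point fixed in the world has none). Each returns a list of dicts, best first, with "conf" (0 to 1); they miss things now and then, are a little off and sometimes report something else, mostly with a low value. They report only what shows in the picture. A call takes as long as a camera call. They do not tell look-alikes from the thing itself.
- finder.search_frame(camera, label): "bbox" ([left, top, width, height] in pixels, round what is visible of it).
- finder.trace(camera, label): "pixels" (420x560 bool, what is visible of it) and "bbox" ([left, top, width, height] in pixels, round what is visible of it).
- finder.mark_of(camera, label): "at" ([column, row] in pixels: a listed point, or the origin of a listed thing).
The state is a dict: "clock": time; "q": joint angles; "dq": joint speeds; "effort": joint torques, N m; "position": TCP position; "ee_rot": TCP orientation; "wrist_force": force on the tool from outside, world axes, zero at the start; "ft_torque": the same for the moment, N m; "width": finger opening in m.
Only numpy, scipy, OpenCV 4.12 (cv2) and the standard library are available. Lean on these libraries where they do the work, as an engineer would, in place of code of your own. Each camera call takes 0.05 s, during which the arm holds its last target.

## Working session

There is one attempt and no reset: what is moved stays moved. The work goes in short steps, Python scripts to look and compute and a tool call to move; the robot and the scene stay as the last step left them, time stands still between calls to the robot, and variables do not carry over. Pictures are saved under pics/ and viewed, and the job is handed in when it is done.

Besides the shell and the picture viewer there is one more tool, called after "Call:" as name(argument=value, ...) on one line, values as JSON. move_arm: Moves the arm, as the interface text tells. Its arguments: {"type":"object","properties":{"deltas":{"type":"array"},"newtons":{"type":"number"}},"required":["deltas"]}

```bash
mkdir -p pics; python3 - <<'E'
from workcell import bot, grab_frame, camera_info, finder
import cv2
for n in("top","side"):
    p,d=grab_frame(n); cv2.imwrite(f"pics/{n}0.png",p[:,:,::-1]); 
    i=camera_info(n); print(n,i)
s=bot.get_state(); print(s["clock"],s["position"],s["ee_rot"],s["width"])
E
```

```text
top {'fx': 403.2079152415842, 'fy': 403.2079152415842, 'cx': 276.57136095658956, 'cy': 208.01543258923266, 'R': array([[ 6.24723458e-03, -9.99980409e-01, -3.93035183e-04],
       [-9.80379538e-01, -6.04734114e-03, -1.97026371e-01],
       [ 1.97020134e-01,  1.61619361e-03, -9.80398110e-01]]), 't': array([-0.0097138,  0.4956809,  0.8422318])}
side {'fx': 411.77604712854935, 'fy': 411.77604712854935, 'cx': 279.76607860560773, 'cy': 208.62642450812845, 'R': array([[-0.92671572, -0.3757502 , -0.00312596],
       [-0.21248236,  0.53087191, -0.82038178],
       [ 0.3099181 , -0.75959647, -0.57180763]]), 't': array([0.49252247, 0.12435359, 0.7773327 ])}
0.1 [ 0.19351122 -0.59408707  0.24478096] [[ 9.50853937e-01  3.09639702e-01 -2.11635526e-04]
 [ 3.09639757e-01 -9.50853435e-01  9.82337845e-04]
 [ 1.02936431e-04 -9.99590581e-04 -9.99999495e-01]] 0.08542089985845687
```

View pics/top0.png

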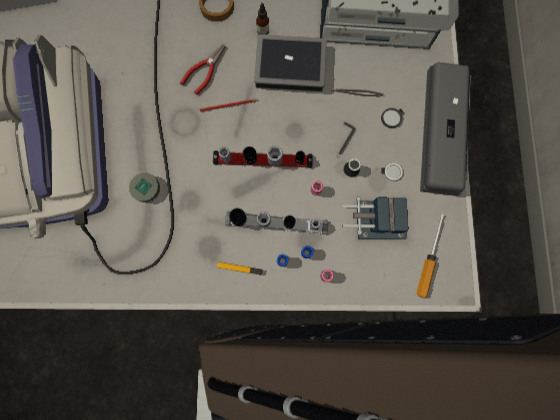

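View pics/side0.png

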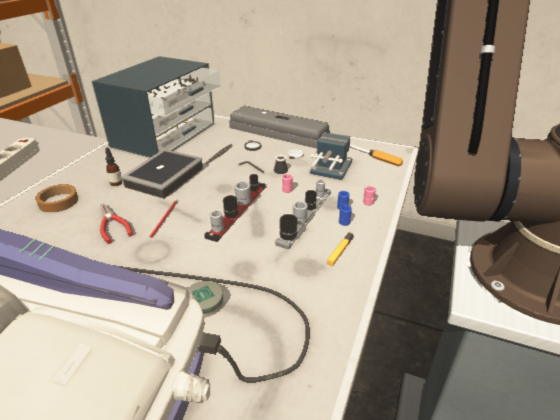

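```bash
cat > h.py <<'E'
from workcell import bot, grab_frame, camera_info, finder
import cv2, numpy as np
def deproj(n,d):
    i=camera_info(n); v,u=np.indices(d.shape)
    c=np.stack([(u-i["cx"])/i["fx"]*d,(v-i["cy"])/i["fy"]*d,d],-1)
    return (c-i["t"])@i["R"]
def project(n,X):
    i=camera_info(n); c=i["R"]@np.array(X)+i["t"]; return i["fx"]*c[0]/c[2]+i["cx"], i["fy"]*c[1]/c[2]+i["cy"]
E
python3 - <<'E'
from h import *
p,d=grab_frame("top"); W=deproj("top",d)
np.savez("top0.npz",p=p,W=W)
for l in("bright_large","bright_small","black_large","black_small","bright_rail","red_rail"):
    for r in finder.trace("top",l)[:4]:
        m=r["pixels"]&(d>0); P=W[m]; 
        top=P[P[:,2]>np.percentile(P[:,2],90)-.006]
        lo,hi=np.percentile(top,2,axis=0),np.percentile(top,98,axis=0)
        print(l,round(r["conf"],2),r["bbox"],"topmid",((lo+hi)/2*1000).round(1),"size",((hi-lo)*1000).round(1))
    for r in finder.mark_of("top",l)[:3]: print("   mark",round(r["conf"],2),np.round(r["at"],1))
cv2.imwrite("pics/crop1.png",cv2.resize(p[130:290,190:350,::-1],None,fx=3.7,fy=3.7,interpolation=cv2.INTER_CUBIC))
E
```

```text
bright_large 0.69 [267.4, 146.8, 16.2, 20.3] topmid [620.3  -1.1  51. ] size [32. 34.  7.]
   mark 0.63 [275.4 158.9]
   mark 0.31 [262.7 164.1]
bright_small 0.48 [218.9, 145.1, 12.7, 18.9] topmid [625.3 114.   47.6] size [24.3 22.7  7.9]
bright_small 0.29 [215.7, 263.0, 47.2, 13.3] topmid [364.6  76.6  12.8] size [23.7 94.3  6.6]
   mark 0.42 [225.4 153.8]
black_large 0.79 [226.4, 211.0, 20.7, 17.6] topmid [476.   81.1  51.9] size [32.8 33.1  7.7]
   mark 0.5 [237. 220.]
black_small 0.67 [282.8, 216.0, 12.9, 11.1] topmid [466.7 -35.3  47.3] size [22.5 19.8  6.7]
black_small 0.57 [275.4, 257.1, 12.7, 9.4] topmid [382.3 -19.2  38.7] size [21.8 21.8  6.6]
black_small 0.51 [299.3, 245.8, 12.5, 11.5] topmid [400.1 -73.9  37.8] size [21.9 22.1  7.4]
black_small 0.51 [318.7, 271.2, 13.3, 12.4] topmid [ 349.6 -117.6   38.5] size [23.6 23.7  6. ]
   mark 0.68 [287.9 218.6]
   mark 0.63 [326.2 276.6]
   mark 0.6 [351.  171.4]
bright_rail 0.89 [224.5, 209.2, 101.6, 24.7] topmid [469.4 -32.   46.5] size [ 33.5 136.5  11.5]
bright_rail 0.69 [227.0, 211.6, 21.6, 17.5] topmid [475.9  81.1  51.9] size [32.7 33.1  7.7]
   mark 0.92 [275.3 222.8]
red_rail 0.6 [213.0, 148.1, 98.8, 20.2] topmid [622.8   2.   45.8] size [ 28.5 137.   13.6]
   mark 0.84 [261.4 160.2]
```

View pics/crop1.png

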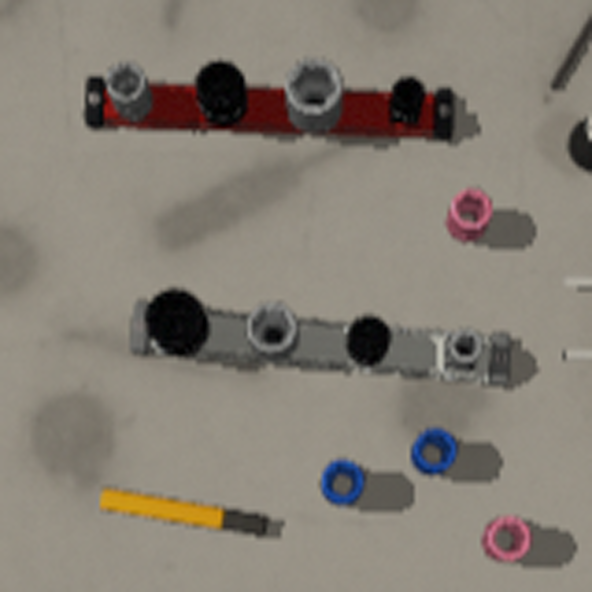

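```bash
cat >> h.py <<'E'
def rim(W,guess,h,r):
    g=np.array(guess); D=np.hypot(W[...,0]-g[0],W[...,1]-g[1])
    m=(D<r+.010)&(abs(W[...,2]-h)<.0035); P=W[m]
    # area-like: fit fixed radius circle covering
    (c,R)=cv2.minEnclosingCircle((P[:,:2]*1000).astype(np.float32))
    return np.round(c,1),round(R,1),len(P),round(P[:,2].mean()*1000,1)
E
python3 - <<'E'
from h import *
z=np.load("top0.npz"); W=z["W"];p=z["p"]
for name,cap in(("red",((.624,.114,.05,.013),(.622,.056,.052,.0155),(.620,-.001,.054,.018),(.617,-.06,.048,.0105))),("alu",((.476,.081,.054,.018),(.472,.023,.052,.0155),(.467,-.035,.05,.013),(.463,-.093,.048,.0105)))):
    for x,y,h,r in cap: print(name,2*r*1000,*rim(W,(x,y),h,r))
    x0=np.mean([c[0] for c in cap]);y0=np.mean([c[1] for c in cap])
    m=(abs(W[...,2]-.010)<.003)&(abs(W[...,0]-x0)<.04)&(abs(W[...,1]-y0)<.135)
    P=W[m][:,:2]*1000
    print(cv2.minAreaRect(P.astype(np.float32)),len(P))
m=(abs(W[...,0]-.545)<.03)&(abs(W[...,1])<.1); print("bench z",np.median(W[m][:,2]))
for l in("loupe","lens_white","marker","small_tin"):
    for r in finder.trace("top",l)[:1]:
        P=W[r["pixels"]]; print(l,r["conf"],np.median(P,0).round(3))
E
```

```text
red 26.0 [624.8 114.7] 12.8 42 48.8
red 31.0 [623.1  57.2] 15.7 53 50.5
red 36.0 [621.2  -1.4] 17.7 74 52.5
red 21.0 [619.6 -59.1] 10.5 33 46.6
((621.5079956054688, 27.926864624023438), (235.43495178222656, 33.139862060546875), 88.28300476074219) 520
alu 36.0 [476.6  80.7] 17.7 81 52.6
alu 31.0 [472.   22.9] 15.1 59 50.5
alu 26.0 [466.7 -34.9] 12.6 46 48.7
alu 21.0 [462.4 -92.3] 9.8 29 46.9
((468.5060729980469, -5.831062316894531), (235.55923461914062, 33.04814147949219), 85.62718200683594) 575
bench z -0.0011497413220092993
loupe 0.48 [ 0.594 -0.181  0.034]
lens_white 0.6 [ 0.593 -0.28   0.005]
marker 0.73 [0.365 0.076 0.013]
small_tin 0.75 [0.546 0.299 0.023]
```

Candidates in top view:
- **Bright sockets:** bright_small at (225,153) and bright_large at (275,155), both on the red rail. The fixed bright ones are at (263,218) and (315,224).
- **Black sockets:** black_large at (237,217) and black_small at (290,221), both on the aluminium rail. The fixed black ones are at (250,155) and (300,157). The loupe is at (352,168).
- **Look-alikes:** blue at (283,260) and (307,252), pink at (317,187) and (328,275).

The crop confirms the choice, and the rim diameters (26/36 mm) and heights match the description.

The first move is towards bright_small.

Call:
move_arm(deltas=[[[18,30,0],[0,0,0.05],46],[[36,59,0],[0,0,0.1],46],[[54,89,0],[0,0,0.15],46],[[72,118,0],[0,0,0.2],46],[[90,148,0],[0,0,0.25],46],[[108,177,0],[0,0,0.3],46],[[126,207,0],[0,0,0.35],46],[[144,236,0],[0,0,0.4],46]], newtons=50)

```text
clock: 1.62
position: [0.3381, -0.3567, 0.2455]
ee_rot: [[0.754, 0.657, 0.0], [0.657, -0.754, -0.0], [-0.0, 0.0, -1.0]]
wrist_force: [-0.0, -0.7, -0.6]
width: 0.046
```

Call:
move_arm(deltas=[[[18,30,0],[0,0,0.05],46],[[36,59,0],[0,0,0.1],46],[[54,89,0],[0,0,0.15],46],[[72,118,0],[0,0,0.2],46],[[90,148,0],[0,0,0.25],46],[[108,177,0],[0,0,0.3],46],[[126,207,0],[0,0,0.35],46],[[144,236,0],[0,0,0.4],46]])

```text
clock: 2.28
position: [0.4822, -0.1206, 0.2455]
ee_rot: [[0.438, 0.899, 0.001], [0.899, -0.438, -0.0], [0.0, 0.001, -1.0]]
wrist_force: [1.2, -1.3, -0.0]
width: 0.046
```

Call:
move_arm(deltas=[[[18,30,0],[0,0,0.05],46],[[36,59,0],[0,0,0.1],46],[[54,89,0],[0,0,0.15],46],[[72,118,-10],[0,0,0.2],46],[[90,148,-30],[0,0,0.25],46],[[108,177,-60],[0,0,0.3],46],[[126,207,-80],[0,0,0.35],46],[[143,237,-95],[0,0,0.425],46]])

```text
clock: 2.95
position: [0.6247, 0.1161, 0.1483]
ee_rot: [[0.029, 1.0, -0.001], [1.0, -0.029, -0.0], [-0.0, -0.001, -1.0]]
wrist_force: [0.8, -0.1, 0.8]
width: 0.0458
```

```bash
python3 - <<'E'
from h import *
s=bot.get_state(); print(s["clock"],s["position"]*1000,np.degrees(np.arctan2(s["ee_rot"][1,1],s["ee_rot"][0,1])),s["ee_rot"][:,2],s["width"],s["wrist_force"],s["q"])
E
```

```text
2.95 [624.7345206  116.1096765  148.34383498] -1.6705124123343742 [-1.45713042e-03 -1.82724404e-04 -9.99998922e-01] 0.045818791966878554 [ 0.7681507  -0.08788169  0.77675386] [ 4.57720228e+00  3.49473369e+01  9.32734943e+01 -4.79754915e-03
  5.18632256e+01  6.25067078e+00]
```

Call:
move_arm(deltas=[[[0,0,-25],[0,0,0],46],[[0,0,-50],[0,0,0],46],[[0,0,-70],[0,0,0],46],[[0,0,-85],[0,0,0],46],[[0,0,-98],[0,0,0],46],[[0,0,-108],[0,0,0],46],[[0,0,-114],[0,0,0],46],[[0,0,-114],[0,0,0],46]])

```text
clock: 3.62
position: [0.6243, 0.1146, 0.0354]
ee_rot: [[0.031, 1.0, -0.001], [1.0, -0.031, -0.0], [-0.0, -0.001, -1.0]]
wrist_force: [0.0, -0.5, 0.5]
width: 0.0459
```

```bash
python3 - <<'E'
from h import *
s=bot.get_state(); print(s["clock"],s["position"]*1000,s["width"],s["wrist_force"])
p,d=grab_frame("side");cv2.imwrite("pics/s1.png",cv2.resize(p[150:280,180:360,::-1],None,fx=4,fy=4,interpolation=cv2.INTER_CUBIC))
E
```

```text
3.6167 [624.28459068 114.60079368  35.43119437] 0.0459130140238392 [ 0.03554513 -0.49847221  0.46132733]
```

View pics/s1.png

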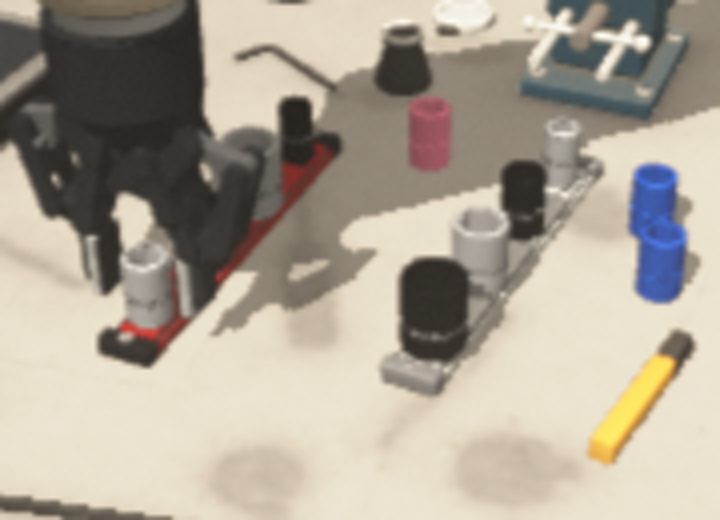

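The side crop shows bright_small between the pads at (148,280) in the crop, straddled as intended. I close on it.

Call:
move_arm(deltas=[[[0,0,0],[0,0,0],20],[[0,0,0],[0,0,0],20],[[0,0,0],[0,0,0],20],[[0,0,0],[0,0,0],20],[[0,0,0],[0,0,0],20],[[0,0,0],[0,0,0],20]], newtons=50)

```text
clock: 4.17
position: [0.625, 0.1147, 0.0374]
ee_rot: [[0.031, 1.0, 0.002], [1.0, -0.031, 0.0], [0.0, 0.002, -1.0]]
wrist_force: [-1.1, -0.7, 6.0]
width: 0.0246
```

Call:
move_arm(deltas=[[[0,0,5],[0,0,0],20],[[0,0,15],[0,0,0],20],[[0,0,30],[0,0,0],20],[[0,0,50],[0,0,0],20],[[0,0,70],[0,0,0],20],[[0,0,80],[0,0,0],20],[[0,0,80],[0,0,0],20],[[0,0,80],[0,0,0],20]])

```text
clock: 4.83
position: [0.6244, 0.1147, 0.1166]
ee_rot: [[0.031, 1.0, 0.001], [1.0, -0.031, 0.0], [0.0, 0.001, -1.0]]
wrist_force: [-1.5, -0.4, -1.8]
width: 0.0244
```

```bash
python3 - <<'E'
from h import *
s=bot.get_state(); print(s["clock"],s["position"]*1000,s["width"],s["wrist_force"])
p,d=grab_frame("side");cv2.imwrite("pics/s2.png",cv2.resize(p[110:280,180:360,::-1],None,fx=3.5,fy=3.5,interpolation=cv2.INTER_CUBIC))
E
```

```text
4.8333 [624.43519743 114.71896415 116.59706292] 0.024430944706593943 [-1.54136607 -0.36541475 -1.76467802]
```

View pics/s2.png

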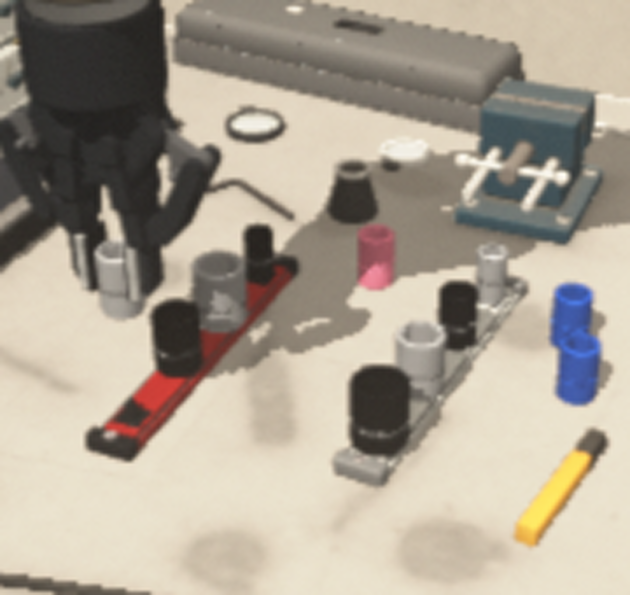

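Call:
move_arm(deltas=[[[-20,-24,0],[0,0,0],20],[[-40,-48,0],[0,0,0],20],[[-60,-72,0],[0,0,0],20],[[-79,-95,0],[0,0,0],20],[[-79,-95,-20],[0,0,0],20],[[-79,-95,-40],[0,0,0],20],[[-79,-95,-58],[0,0,0],20],[[-79,-95,-72],[0,0,0],20]])

```text
clock: 5.55
position: [0.5445, 0.0195, 0.042]
ee_rot: [[0.032, 0.999, -0.003], [1.0, -0.032, 0.0], [0.0, -0.003, -1.0]]
wrist_force: [0.9, -0.4, -1.2]
width: 0.0244
```

Call:
move_arm(deltas=[[[0,0,-4],[0,0,0],20],[[0,0,-8],[0,0,0],20],[[0,0,-11],[0,0,0],20],[[0,0,-14],[0,0,0],20],[[0,0,-16],[0,0,0],20],[[0,0,-16],[0,0,0],20],[[0,0,-16],[0,0,0],20]])

```text
clock: 6.13
position: [0.5457, 0.0197, 0.0286]
ee_rot: [[0.031, 1.0, 0.001], [1.0, -0.031, -0.0], [-0.0, 0.001, -1.0]]
wrist_force: [-0.5, -0.7, 0.2]
width: 0.0243
```

Call:
move_arm(deltas=[[[0,0,-1],[0,0,0],20],[[0,0,-1],[0,0,0],20],[[0,0,-1],[0,0,0],46],[[0,0,-1],[0,0,0],46],[[0,0,-1],[0,0,0],46],[[0,0,-1],[0,0,0],46]])

```text
clock: 6.63
position: [0.5456, 0.0197, 0.0274]
ee_rot: [[0.031, 1.0, 0.0], [1.0, -0.031, -0.0], [-0.0, 0.0, -1.0]]
wrist_force: [-0.4, 0.5, 0.5]
width: 0.0461
```

Call:
move_arm(deltas=[[[0,0,15],[0,0,0],46],[[0,0,40],[0,0,0],50],[[0,0,70],[0,0,0],54],[[0,0,90],[0,0,0],56],[[-17,15,90],[0,0,-0.012],56],[[-35,31,90],[0,0,-0.024],56],[[-53,46,90],[0,0,-0.036],56],[[-70,61,90],[0,0,-0.048],56]])

```text
clock: 7.3
position: [0.4745, 0.0812, 0.1175]
ee_rot: [[0.08, 0.997, 0.0], [0.997, -0.08, 0.0], [0.0, 0.0, -1.0]]
wrist_force: [0.9, 0.8, -0.3]
width: 0.0564
```

```bash
python3 - <<'E'
from h import *
s=bot.get_state(); print(s["clock"],s["position"]*1000,s["width"],s["wrist_force"])
p,d=grab_frame("side");cv2.imwrite("pics/s3.png",cv2.resize(p[110:280,180:360,::-1],None,fx=3.5,fy=3.5,interpolation=cv2.INTER_CUBIC))
E
```

```text
7.3 [474.54946407  81.20463529 117.54721274] 0.056417394814978046 [ 0.88931654  0.84828906 -0.28942555]
```

View pics/s3.png

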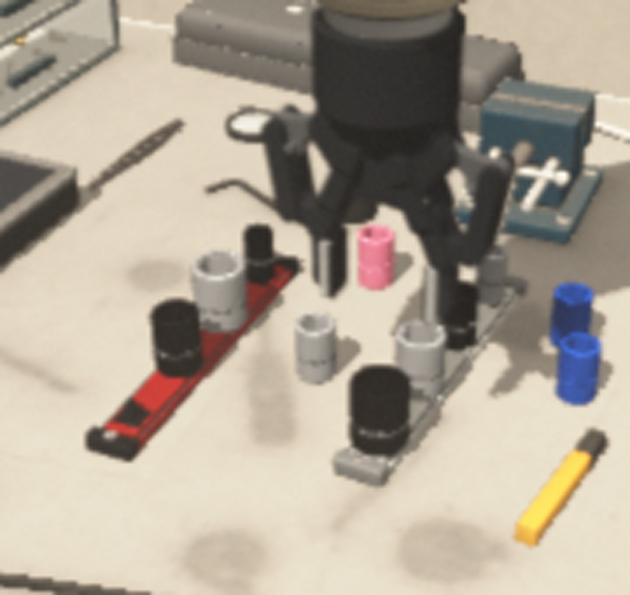

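bright_small stands upright on the bench at crop (316,345), and the stud it came from is clear. Next is black_large.

Call:
move_arm(deltas=[[[0,0,0],[0,0,0],56],[[0,0,-20],[0,0,0],56],[[0,0,-40],[0,0,0],56],[[0,0,-58],[0,0,0],56],[[0,0,-70],[0,0,0],56],[[0,0,-77],[0,0,0],56],[[0,0,-80],[0,0,0],56],[[0,0,-80],[0,0,0],56]])

```text
clock: 8.02
position: [0.4759, 0.0804, 0.037]
ee_rot: [[0.079, 0.997, -0.0], [0.997, -0.079, -0.0], [-0.0, -0.0, -1.0]]
wrist_force: [0.0, 0.4, 0.6]
width: 0.0562
```

Call:
move_arm(deltas=[[[0,0,0],[0,0,0],28],[[0,0,0],[0,0,0],28],[[0,0,0],[0,0,0],28],[[0,0,0],[0,0,0],28],[[0,0,0],[0,0,0],28],[[0,0,0],[0,0,0],28]], newtons=50)

```text
clock: 8.52
position: [0.4764, 0.0807, 0.0382]
ee_rot: [[0.079, 0.997, 0.003], [0.997, -0.079, -0.0], [0.0, 0.003, -1.0]]
wrist_force: [0.9, -1.5, 7.2]
width: 0.0348
```

Call:
move_arm(deltas=[[[0,0,5],[0,0,0],28],[[0,0,15],[0,0,0],28],[[0,0,30],[0,0,0],28],[[0,0,50],[0,0,0],28],[[0,0,70],[0,0,0],28],[[0,0,80],[0,0,0],28],[[0,0,80],[0,0,0],28],[[0,0,80],[0,0,0],28]])

```text
clock: 9.18
position: [0.4752, 0.0808, 0.1179]
ee_rot: [[0.079, 0.997, 0.001], [0.997, -0.079, 0.0], [0.0, 0.001, -1.0]]
wrist_force: [-0.3, -0.4, -2.3]
width: 0.0348
```

```bash
python3 - <<'E'
from h import *
s=bot.get_state(); print(s["clock"],s["position"]*1000,s["width"],s["wrist_force"])
p,d=grab_frame("side");cv2.imwrite("pics/s4.png",cv2.resize(p[110:280,180:360,::-1],None,fx=3.5,fy=3.5,interpolation=cv2.INTER_CUBIC))
E
```

```text
9.1833 [475.2076449   80.77034411 117.92706263] 0.034755369682894374 [-0.33478703 -0.41876658 -2.25162288]
```

View pics/s4.png

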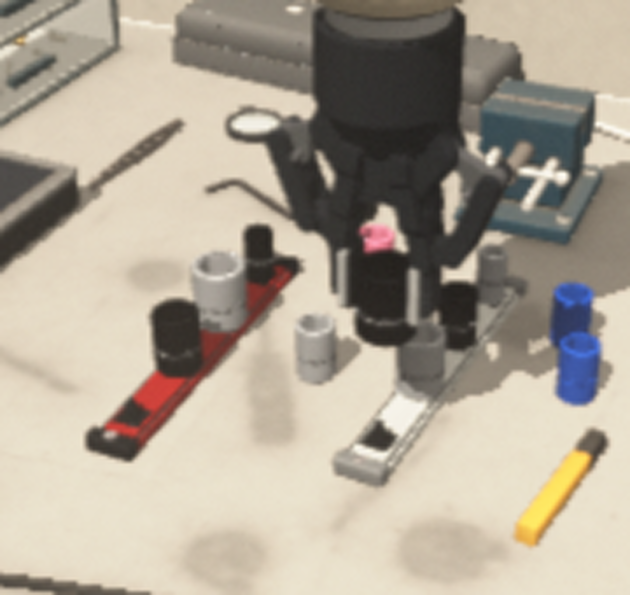

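Call:
move_arm(deltas=[[[25,6,5],[0,0,0.008],28],[[60,14,5],[0,0,0.02],28],[[95,22,5],[0,0,0.032],28],[[125,29,5],[0,0,0.04],28],[[143,33,5],[0,0,0.047],28],[[149,34,5],[0,0,0.048],28],[[149,34,0],[0,0,0.048],28],[[149,34,-20],[0,0,0.048],28]])

```text
clock: 9.9
position: [0.6244, 0.1147, 0.0981]
ee_rot: [[0.031, 1.0, 0.002], [1.0, -0.031, 0.0], [0.0, 0.002, -1.0]]
wrist_force: [-0.3, -0.6, -0.6]
width: 0.0343
```

Call:
move_arm(deltas=[[[0,0,-18],[0,0,0],28],[[0,0,-30],[0,0,0],28],[[0,0,-38],[0,0,0],28],[[0,0,-38],[0,0,0],28],[[0,0,-38],[0,0,0],28]])

```text
clock: 10.32
position: [0.6242, 0.1146, 0.0593]
ee_rot: [[0.031, 1.0, -0.001], [1.0, -0.031, -0.0], [-0.0, -0.001, -1.0]]
wrist_force: [-0.5, -0.3, -1.2]
width: 0.0348
```

```bash
python3 - <<'E'
from h import *
s=bot.get_state(); print(s["clock"],s["position"]*1000,s["width"],s["wrist_force"])
p,d=grab_frame("side");cv2.imwrite("pics/s5.png",cv2.resize(p[110:280,180:360,::-1],None,fx=3.5,fy=3.5,interpolation=cv2.INTER_CUBIC))
E
```

```text
10.3167 [624.23259497 114.58846538  59.30955255] 0.034778196398833644 [-0.46677981 -0.34804146 -1.16046506]
```

View pics/s5.png

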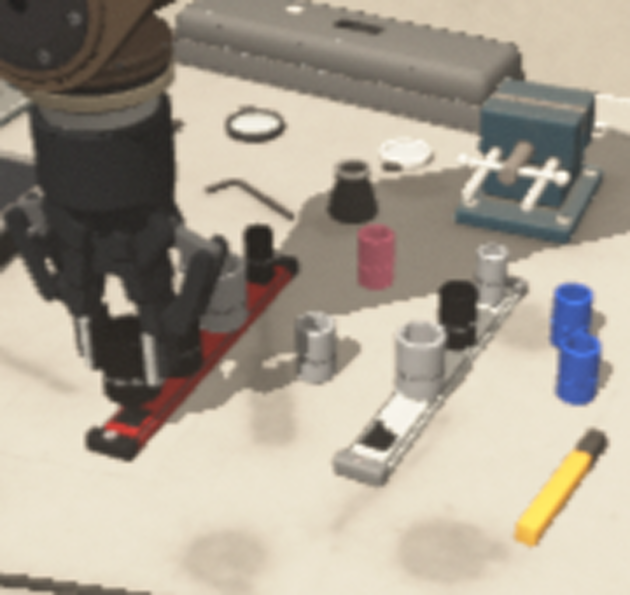

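black_large (crop 130,355) hangs straight above the free red stud, so I lower it.

Call:
move_arm(deltas=[[[0,0,-5],[0,0,0],28],[[0,0,-9],[0,0,0],28],[[0,0,-13],[0,0,0],28],[[0,0,-17],[0,0,0],28],[[0,0,-20],[0,0,0],28],[[0,0,-22],[0,0,0],28],[[0,0,-22],[0,0,0],28]])

```text
clock: 10.95
position: [0.6248, 0.1147, 0.0382]
ee_rot: [[0.031, 1.0, 0.001], [1.0, -0.031, -0.0], [-0.0, 0.001, -1.0]]
wrist_force: [-0.1, -0.7, 7.9]
width: 0.0349
```

Measured z is 38.2 with about 8 N upward, the same as when it was seated. I release, rise and go over bright_large at (621.0, -1.1).

Call:
move_arm(deltas=[[[0,0,0],[0,0,0],56],[[0,0,0],[0,0,0],56],[[0,0,0],[0,0,0],56],[[0,0,0],[0,0,0],56],[[0,0,15],[0,0,0],56],[[0,0,40],[0,0,0],56],[[0,0,65],[0,0,0],56],[[0,0,80],[0,0,0],56]])

```text
clock: 11.62
position: [0.625, 0.1148, 0.1194]
ee_rot: [[0.031, 1.0, 0.002], [1.0, -0.031, 0.0], [0.0, 0.002, -1.0]]
wrist_force: [0.1, -0.3, -0.1]
width: 0.0561
```

Call:
move_arm(deltas=[[[-1,-30,0],[0,0,0],56],[[-2,-60,0],[0,0,0],56],[[-3,-90,0],[0,0,0],56],[[-3.5,-110,0],[0,0,0],56],[[-3.5,-116,0],[0,0,0],56],[[-3.5,-116,0],[0,0,0],56]])

```text
clock: 12.12
position: [0.621, -0.0026, 0.1172]
ee_rot: [[0.033, 0.999, -0.0], [0.999, -0.033, -0.0], [-0.0, -0.0, -1.0]]
wrist_force: [0.2, 0.6, 0.4]
width: 0.056
```

```bash
python3 - <<'E'
from h import *
s=bot.get_state(); print(s["clock"],s["position"]*1000,s["width"],s["wrist_force"])
p,d=grab_frame("side");cv2.imwrite("pics/s6.png",cv2.resize(p[110:280,180:360,::-1],None,fx=3.5,fy=3.5,interpolation=cv2.INTER_CUBIC))
p,d=grab_frame("top");W=deproj("top",d)
print(rim(W,(.6245,.115),.053,.018),rim(W,(.545,.02),.039,.013))
for c in((.6245,.115),(.475,.081)):
  D=np.hypot(W[...,0]-c[0],W[...,1]-c[1]); P=W[(D<.012)&(W[...,2]>.015)&(W[...,2]<.03)]; print(len(P),P.mean(0).round(4) if len(P) else 0)
E
```

```text
12.1167 [621.02453934  -2.61291909 117.21072712] 0.05599610273315543 [0.22077123 0.64929859 0.43740387]
(array([0., 0.]), 0.0, 0, np.float64(nan)) (array([0., 0.]), 0.0, 0, np.float64(nan))
0 0
0 0h.py:14: RuntimeWarning: Mean of empty slice.
  return np.round(c,1),round(R,1),len(P),round(P[:,2].mean()*1000,1)
  ret = ret.dtype.type(ret / rcount)
```

View pics/s6.png

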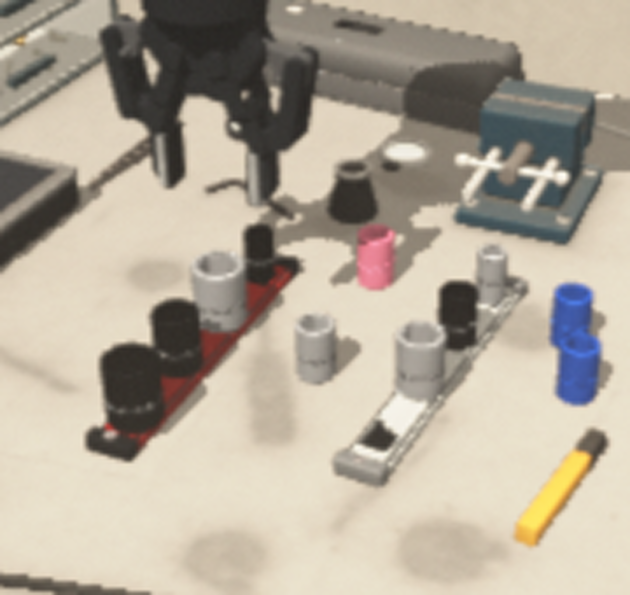

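black_large is seated on the red rail at crop (132,385). The arm blocks the top camera here, so that view has no data. Next is bright_large.

Call:
move_arm(deltas=[[[0,0,-20],[0,0,0],56],[[0,0,-40],[0,0,0],56],[[0,0,-58],[0,0,0],56],[[0,0,-70],[0,0,0],56],[[0,0,-77],[0,0,0],56],[[0,0,-80],[0,0,0],56],[[0,0,-80],[0,0,0],56]])

```text
clock: 12.8
position: [0.6211, -0.0008, 0.0371]
ee_rot: [[0.03, 1.0, -0.0], [1.0, -0.03, 0.0], [0.0, -0.0, -1.0]]
wrist_force: [0.2, -0.2, -0.1]
width: 0.0562
```

Call:
move_arm(deltas=[[[0,0,0],[0,0,0],28],[[0,0,0],[0,0,0],28],[[0,0,0],[0,0,0],28],[[0,0,0],[0,0,0],28],[[0,0,0],[0,0,0],28],[[0,0,0],[0,0,0],28]], newtons=50)

```text
clock: 13.3
position: [0.6216, -0.0013, 0.0385]
ee_rot: [[0.031, 1.0, 0.002], [1.0, -0.031, -0.0], [-0.0, 0.002, -1.0]]
wrist_force: [-0.3, 0.6, 5.9]
width: 0.0349
```

Call:
move_arm(deltas=[[[0,0,5],[0,0,0],28],[[0,0,15],[0,0,0],28],[[0,0,30],[0,0,0],28],[[0,0,50],[0,0,0],28],[[0,0,70],[0,0,0],28],[[0,0,85],[0,0,0],28],[[0,0,85],[0,0,0],28],[[0,0,85],[0,0,0],28]])

```text
clock: 13.97
position: [0.6211, -0.0013, 0.1231]
ee_rot: [[0.031, 1.0, 0.002], [1.0, -0.031, -0.0], [-0.0, 0.002, -1.0]]
wrist_force: [-0.2, -0.9, -2.2]
width: 0.0346
```

Call:
move_arm(deltas=[[[-22,12,0],[0,0,-0.007],28],[[-50,28,0],[0,0,-0.016],28],[[-80,45,0],[0,0,-0.026],28],[[-110,62,0],[0,0,-0.036],28],[[-135,76,0],[0,0,-0.045],28],[[-145.5,82,0],[0,0,-0.048],28],[[-145.5,82,-10],[0,0,-0.048],28],[[-145.5,82,-30],[0,0,-0.048],28]])

```text
clock: 14.63
position: [0.4759, 0.0812, 0.093]
ee_rot: [[0.078, 0.997, 0.003], [0.997, -0.078, 0.0], [0.0, 0.003, -1.0]]
wrist_force: [0.9, -1.1, -2.3]
width: 0.0348
```

Call:
move_arm(deltas=[[[0,0,-15],[0,0,0],28],[[0,0,-26],[0,0,0],28],[[0,0,-33],[0,0,0],28],[[0,0,-33],[0,0,0],28],[[0,0,-33],[0,0,0],28]])

```text
clock: 15.05
position: [0.4755, 0.0806, 0.059]
ee_rot: [[0.079, 0.997, -0.001], [0.997, -0.079, -0.0], [-0.0, -0.001, -1.0]]
wrist_force: [0.4, 0.5, -0.9]
width: 0.0345
```

```bash
python3 - <<'E'
from h import *
s=bot.get_state(); print(s["clock"],s["position"]*1000,s["width"],s["wrist_force"])
p,d=grab_frame("side");cv2.imwrite("pics/s7.png",cv2.resize(p[110:280,180:360,::-1],None,fx=3.5,fy=3.5,interpolation=cv2.INTER_CUBIC))
E
```

```text
15.05 [475.54603089  80.62522223  58.9828953 ] 0.03447733839877422 [ 0.35907036  0.50128387 -0.93645685]
```

View pics/s7.png

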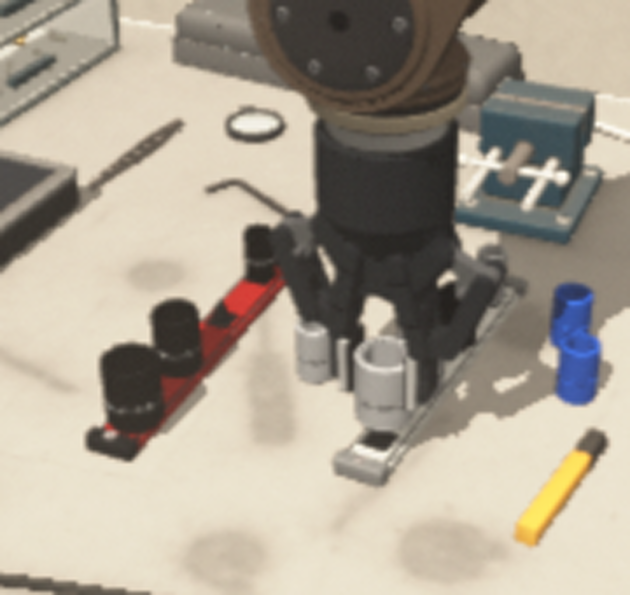

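bright_large (crop 382,385) is above the aluminium stud at +87. I lower, release and move on to black_small.

Call:
move_arm(deltas=[[[0,0,-5],[0,0,0],28],[[0,0,-9],[0,0,0],28],[[0,0,-13],[0,0,0],28],[[0,0,-17],[0,0,0],28],[[0,0,-20],[0,0,0],28],[[0,0,-22],[0,0,0],28],[[0,0,-22],[0,0,0],28]])

```text
clock: 15.68
position: [0.4761, 0.0806, 0.0383]
ee_rot: [[0.079, 0.997, 0.002], [0.997, -0.079, -0.0], [0.0, 0.002, -1.0]]
wrist_force: [-0.1, -3.5, 17.3]
width: 0.0345
```

Call:
move_arm(deltas=[[[0,0,0],[0,0,0],56],[[0,0,0],[0,0,0],56],[[0,0,0],[0,0,0],56],[[0,0,0],[0,0,0],56],[[0,0,15],[0,0,0],56],[[0,0,40],[0,0,0],56],[[0,0,65],[0,0,0],56],[[0,0,80],[0,0,0],56]])

```text
clock: 16.35
position: [0.4757, 0.0808, 0.1191]
ee_rot: [[0.079, 0.997, 0.001], [0.997, -0.079, 0.0], [0.0, 0.001, -1.0]]
wrist_force: [0.4, 0.3, -0.6]
width: 0.0559
```

Call:
move_arm(deltas=[[[-2,-27,0],[0,0,0],46],[[-4.5,-57,0],[0,0,0],46],[[-6.5,-87,0],[0,0,0],46],[[-8.5,-108,0],[0,0,0],46],[[-9,-116,0],[0,0,0],46],[[-9,-116,0],[0,0,0],46],[[-9,-116,-15],[0,0,0],46]])

```text
clock: 16.93
position: [0.4674, -0.0353, 0.1037]
ee_rot: [[0.08, 0.997, 0.003], [0.997, -0.08, -0.001], [-0.0, 0.003, -1.0]]
wrist_force: [0.4, 1.1, 0.8]
width: 0.0457
```

```bash
python3 - <<'E'
from h import *
s=bot.get_state(); print(s["clock"],s["position"]*1000,s["width"],s["wrist_force"])
p,d=grab_frame("side");cv2.imwrite("pics/s8.png",cv2.resize(p[110:280,180:360,::-1],None,fx=3.5,fy=3.5,interpolation=cv2.INTER_CUBIC))
E
```

```text
16.9333 [467.44568574 -35.31608359 103.69459444] 0.04568790710552036 [0.41796178 1.07625946 0.84011983]
```

View pics/s8.png

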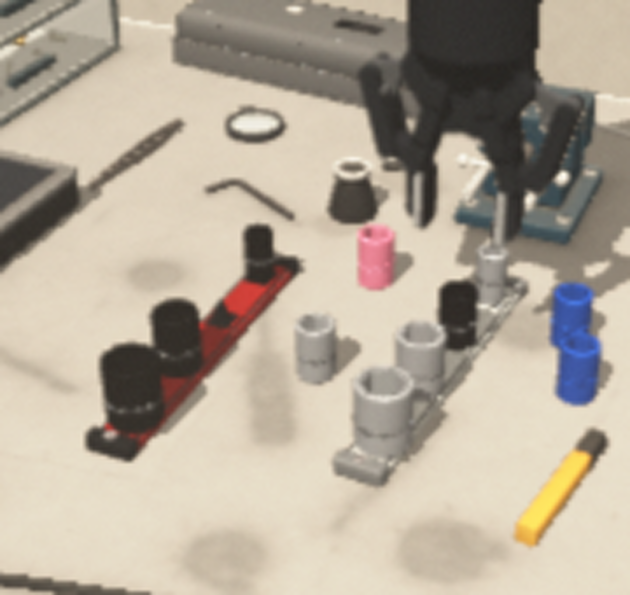

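bright_large is seated at crop (382,415). Next is black_small.

Call:
move_arm(deltas=[[[0,0,-15],[0,0,0],46],[[0,0,-30],[0,0,0],46],[[0,0,-44],[0,0,0],46],[[0,0,-56],[0,0,0],46],[[0,0,-63],[0,0,0],46],[[0,0,-66],[0,0,0],46],[[0,0,-66],[0,0,0],46]])

```text
clock: 17.57
position: [0.4664, -0.0347, 0.036]
ee_rot: [[0.078, 0.997, -0.001], [0.997, -0.078, 0.0], [0.0, -0.001, -1.0]]
wrist_force: [0.1, -0.5, -0.3]
width: 0.0458
```

Call:
move_arm(deltas=[[[0,0,0],[0,0,0],20],[[0,0,0],[0,0,0],20],[[0,0,0],[0,0,0],20],[[0,0,0],[0,0,0],20],[[0,0,0],[0,0,0],20],[[0,0,0],[0,0,0],20]], newtons=50)

```text
clock: 18.07
position: [0.4668, -0.0353, 0.037]
ee_rot: [[0.079, 0.997, 0.001], [0.997, -0.079, -0.0], [-0.0, 0.001, -1.0]]
wrist_force: [0.1, 2.5, 6.6]
width: 0.0243
```

Call:
move_arm(deltas=[[[0,0,5],[0,0,0],20],[[0,0,15],[0,0,0],20],[[0,0,30],[0,0,0],20],[[0,0,50],[0,0,0],20],[[0,0,70],[0,0,0],20],[[0,0,85],[0,0,0],20],[[0,0,85],[0,0,0],20],[[0,0,85],[0,0,0],20]])

```text
clock: 18.73
position: [0.4666, -0.0354, 0.1223]
ee_rot: [[0.079, 0.997, 0.002], [0.997, -0.079, -0.0], [-0.0, 0.002, -1.0]]
wrist_force: [0.8, -0.9, -1.4]
width: 0.0246
```

Call:
move_arm(deltas=[[[25,6,0],[0,0,0.008],20],[[55,12,0],[0,0,0.018],20],[[90,20,0],[0,0,0.03],20],[[122,27,0],[0,0,0.04],20],[[147,33,0],[0,0,0.047],20],[[154.5,34,0],[0,0,0.048],20],[[154.5,34,-10],[0,0,0.048],20],[[154.5,34,-30],[0,0,0.048],20]])

```text
clock: 19.4
position: [0.6207, -0.0014, 0.0912]
ee_rot: [[0.031, 1.0, 0.001], [1.0, -0.031, -0.0], [-0.0, 0.001, -1.0]]
wrist_force: [-0.4, -0.2, -1.3]
width: 0.0242
```

Call:
move_arm(deltas=[[[0,0,-15],[0,0,0],20],[[0,0,-26],[0,0,0],20],[[0,0,-33],[0,0,0],20],[[0,0,-33],[0,0,0],20],[[0,0,-33],[0,0,0],20]])

```text
clock: 19.82
position: [0.6207, -0.0015, 0.0582]
ee_rot: [[0.031, 1.0, -0.001], [1.0, -0.031, 0.0], [0.0, -0.001, -1.0]]
wrist_force: [0.1, -0.0, -0.3]
width: 0.0247
```

```bash
python3 - <<'E'
from h import *
s=bot.get_state(); print(s["clock"],s["position"]*1000,s["width"],s["wrist_force"])
p,d=grab_frame("side");cv2.imwrite("pics/s9.png",cv2.resize(p[110:280,180:360,::-1],None,fx=3.5,fy=3.5,interpolation=cv2.INTER_CUBIC))
E
```

```text
19.8167 [620.66537104  -1.46490796  58.19500837] 0.024697212555321597 [ 0.09514663 -0.03211333 -0.33583863]
```

View pics/s9.png

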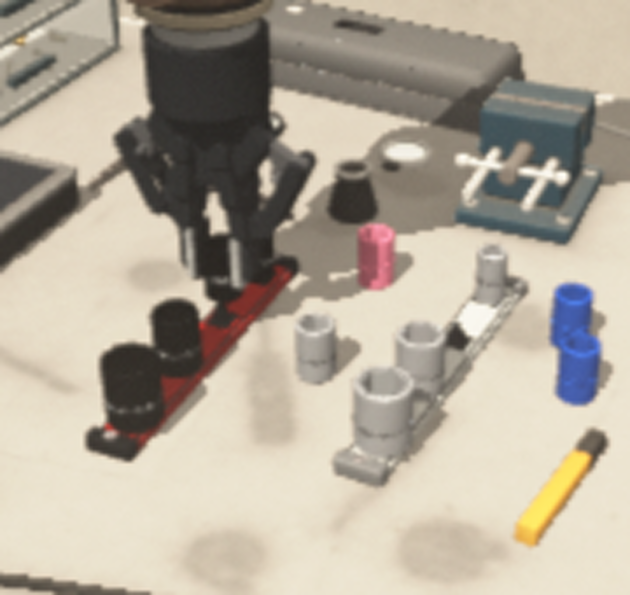

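black_small (crop 222,270) is above the red stud at -29, so I lower it.

Call:
move_arm(deltas=[[[0,0,-5],[0,0,0],20],[[0,0,-9],[0,0,0],20],[[0,0,-13],[0,0,0],20],[[0,0,-17],[0,0,0],20],[[0,0,-20],[0,0,0],20],[[0,0,-22],[0,0,0],20],[[0,0,-22],[0,0,0],20]])

```text
clock: 20.45
position: [0.6213, -0.0012, 0.037]
ee_rot: [[0.031, 1.0, 0.001], [1.0, -0.031, -0.0], [-0.0, 0.001, -1.0]]
wrist_force: [-1.5, 0.5, 7.6]
width: 0.0248
```

Call:
move_arm(deltas=[[[0,0,0],[0,0,0],46],[[0,0,0],[0,0,0],46],[[0,0,0],[0,0,0],46],[[0,0,0],[0,0,0],46],[[0,0,15],[0,0,0],46],[[0,0,40],[0,0,0],46],[[0,0,65],[0,0,0],46],[[0,0,80],[0,0,0],46]])

```text
clock: 21.12
position: [0.6215, -0.0014, 0.1184]
ee_rot: [[0.031, 1.0, 0.002], [1.0, -0.031, -0.0], [-0.0, 0.002, -1.0]]
wrist_force: [-0.4, 1.2, -0.3]
width: 0.0459
```

Call:
move_arm(deltas=[[[-25,7,0],[0,0,0],46],[[-50,14,0],[0,0,0],46],[[-70,19,0],[0,0,0],46],[[-75.5,21,0],[0,0,0],46],[[-75.5,21,-10],[0,0,0],46],[[-75.5,21,-25],[0,0,0],46],[[-75.5,21,-40],[0,0,0],46],[[-75.5,21,-40],[0,0,0],46]])

```text
clock: 21.78
position: [0.5457, 0.0195, 0.0735]
ee_rot: [[0.031, 1.0, -0.003], [1.0, -0.031, 0.0], [0.0, -0.003, -1.0]]
wrist_force: [-0.9, -0.1, -0.8]
width: 0.0459
```

```bash
python3 - <<'E'
from h import *
s=bot.get_state(); print(s["clock"],s["position"]*1000,s["width"],s["wrist_force"])
p,d=grab_frame("side");W=deproj("side",d); print(rim(W,(.545,.02),.039,.013),rim(W,(.621,-.001),.049,.013),rim(W,(.6245,.115),.053,.018),rim(W,(.475,.081),.053,.018))
cv2.imwrite("pics/s10.png",cv2.resize(p[110:280,180:360,::-1],None,fx=3.5,fy=3.5,interpolation=cv2.INTER_CUBIC))
E
```

```text
21.7833 [545.65041348  19.45532577  73.4999424 ] 0.04590166448196829 [-0.85637483 -0.07586818 -0.77549025]
(array([547.7,  17.7]), 14.6, 58, np.float64(38.6)) (array([624.1,  -1.6]), 13.6, 51, np.float64(48.3)) (array([627.4, 115. ]), 18.5, 104, np.float64(52.6)) (array([478.5,  79. ]), 18.5, 106, np.float64(52.7))
```

View pics/s10.png

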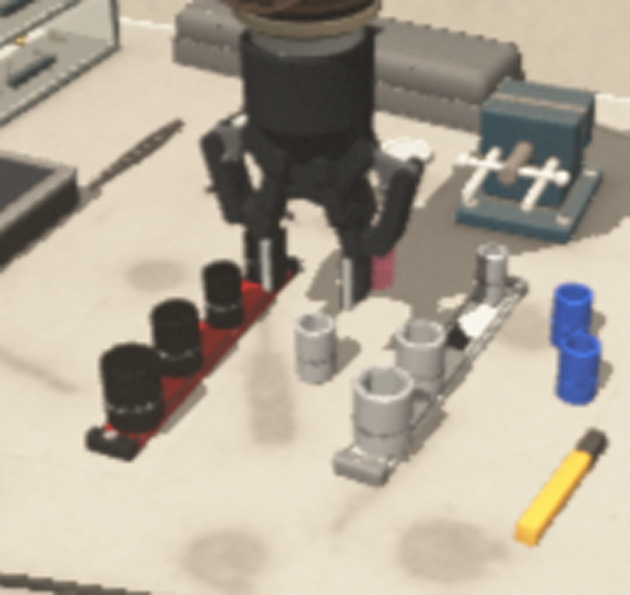

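Black sockets sit at the right height (rims 52.6 and 48.3 mm). The side camera reads about 3 mm high in x for every socket, so that is a calibration offset. I pick up the parked bright_small.

Call:
move_arm(deltas=[[[0,0,-12],[0,0,0],46],[[0,0,-24],[0,0,0],46],[[0,0,-35],[0,0,0],46],[[0,0,-44],[0,0,0],46],[[0,0,-49],[0,0,0],46],[[0,0,-49],[0,0,0],46],[[0,0,-49],[0,0,0],46]])

```text
clock: 22.42
position: [0.5457, 0.0197, 0.0273]
ee_rot: [[0.031, 1.0, -0.0], [1.0, -0.031, -0.0], [-0.0, -0.0, -1.0]]
wrist_force: [0.0, -0.8, 0.5]
width: 0.0458
```

Call:
move_arm(deltas=[[[0,0,0],[0,0,0],20],[[0,0,0],[0,0,0],20],[[0,0,0],[0,0,0],20],[[0,0,0],[0,0,0],20],[[0,0,0],[0,0,0],20],[[0,0,0],[0,0,0],20]], newtons=50)

```text
clock: 22.92
position: [0.5458, 0.0197, 0.028]
ee_rot: [[0.031, 1.0, 0.001], [1.0, -0.031, -0.0], [-0.0, 0.001, -1.0]]
wrist_force: [-0.9, -0.9, 6.2]
width: 0.0243
```

Call:
move_arm(deltas=[[[0,0,5],[0,0,0],20],[[0,0,15],[0,0,0],20],[[0,0,30],[0,0,0],20],[[0,0,50],[0,0,0],20],[[0,0,70],[0,0,0],20],[[0,0,90],[0,0,0],20],[[0,0,95],[0,0,0],20],[[0,0,95],[0,0,0],20]])

```text
clock: 23.58
position: [0.5461, 0.0197, 0.1241]
ee_rot: [[0.031, 1.0, 0.003], [1.0, -0.031, -0.0], [-0.0, 0.003, -1.0]]
wrist_force: [0.2, -0.7, -1.9]
width: 0.0245
```

Call:
move_arm(deltas=[[[-20,-14,0],[0,0,-0.012],20],[[-45,-31,0],[0,0,-0.027],20],[[-68,-47,0],[0,0,-0.041],20],[[-79,-55,0],[0,0,-0.048],20],[[-79,-55,0],[0,0,-0.048],20],[[-79,-55,-20],[0,0,-0.048],20],[[-79,-55,-40],[0,0,-0.048],20],[[-79,-55,-55],[0,0,-0.048],20]])

```text
clock: 24.25
position: [0.4673, -0.0351, 0.066]
ee_rot: [[0.079, 0.997, 0.001], [0.997, -0.079, -0.0], [0.0, 0.001, -1.0]]
wrist_force: [0.9, -0.2, -1.1]
width: 0.0239
```

Call:
move_arm(deltas=[[[0,0,-6],[0,0,0],20],[[0,0,-8],[0,0,0],20],[[0,0,-8],[0,0,0],20]])

```text
clock: 24.5
position: [0.467, -0.0351, 0.059]
ee_rot: [[0.079, 0.997, -0.001], [0.997, -0.079, 0.0], [0.0, -0.001, -1.0]]
wrist_force: [-0.3, -0.3, -0.5]
width: 0.0247
```

```bash
python3 - <<'E'
from h import *
s=bot.get_state(); print(s["clock"],s["position"]*1000,s["width"],s["wrist_force"])
p,d=grab_frame("side")
cv2.imwrite("pics/s11.png",cv2.resize(p[110:280,180:360,::-1],None,fx=3.5,fy=3.5,interpolation=cv2.INTER_CUBIC))
E
```

```text
24.5 [466.95027073 -35.09058461  58.99486557] 0.02472219118645177 [-0.32777512 -0.27325494 -0.54158961]
```

View pics/s11.png

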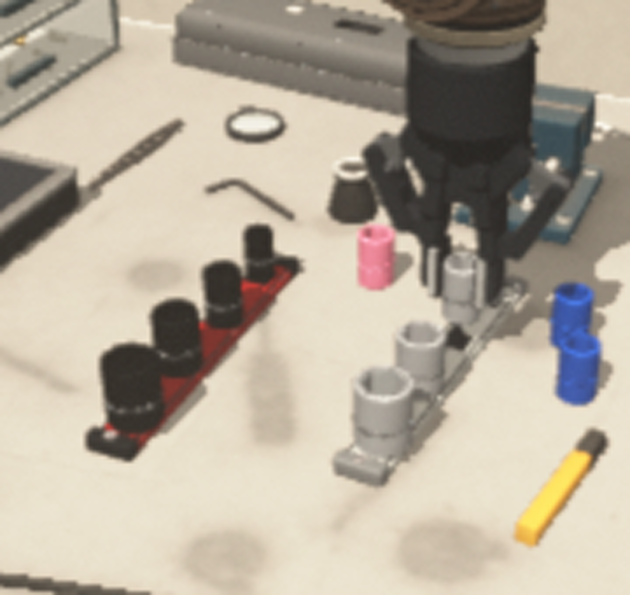

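bright_small (crop 462,285) is over the last stud. I lower to a command of 36.8 mm, where the underside should sit at about 10 mm.

Call:
move_arm(deltas=[[[0,0,-5],[0,0,0],20],[[0,0,-9],[0,0,0],20],[[0,0,-13],[0,0,0],20],[[0,0,-17],[0,0,0],20],[[0,0,-20],[0,0,0],20],[[0,0,-22],[0,0,0],20],[[0,0,-22],[0,0,0],20]])

```text
clock: 25.13
position: [0.4666, -0.0353, 0.0379]
ee_rot: [[0.079, 0.997, 0.001], [0.997, -0.079, -0.0], [-0.0, 0.001, -1.0]]
wrist_force: [-2.2, -0.1, 12.9]
width: 0.0243
```

Call:
move_arm(deltas=[[[0,0,0],[0,0,0],46],[[0,0,0],[0,0,0],46],[[0,0,0],[0,0,0],46],[[0,0,0],[0,0,0],46],[[0,0,15],[0,0,0],46],[[0,0,40],[0,0,0],46],[[0,0,75],[0,0,0],46],[[0,0,110],[0,0,0],46]])

```text
clock: 25.8
position: [0.466, -0.0352, 0.1481]
ee_rot: [[0.079, 0.997, -0.002], [0.997, -0.079, 0.0], [0.0, -0.002, -1.0]]
wrist_force: [1.6, 0.3, 0.2]
width: 0.046
```

Call:
move_arm(deltas=[[[0,0,35],[0,0,0],46],[[0,0,70],[0,0,0],46],[[0,0,95],[0,0,0],46],[[0,-30,95],[0,0,-0.05],46],[[-10,-60,95],[0,0,-0.1],46],[[-20,-90,95],[0,0,-0.15],46],[[-30,-120,95],[0,0,-0.2],46],[[-40,-150,95],[0,0,-0.25],46]])

```text
clock: 26.47
position: [0.4258, -0.1865, 0.2423]
ee_rot: [[0.325, 0.946, 0.0], [0.946, -0.325, -0.0], [-0.0, 0.0, -1.0]]
wrist_force: [0.4, -1.4, 0.9]
width: 0.0458
```

Call:
move_arm(deltas=[[[-12,-30,0],[0,0,-0.05],46],[[-24,-60,0],[0,0,-0.1],46],[[-36,-90,0],[0,0,-0.15],46],[[-48,-120,0],[0,0,-0.2],46],[[-62,-150,0],[0,0,-0.25],46],[[-76,-180,0],[0,0,-0.3],46],[[-90,-210,0],[0,0,-0.35],46],[[-104,-240,0],[0,0,-0.4],46]])

```text
clock: 27.13
position: [0.3215, -0.4266, 0.2422]
ee_rot: [[0.668, 0.744, -0.0], [0.744, -0.668, 0.0], [0.0, -0.0, -1.0]]
wrist_force: [0.3, -0.3, -0.1]
width: 0.0459
```

```bash
python3 - <<'E'
from h import *
s=bot.get_state(); print(s["clock"],s["position"]*1000,s["wrist_force"])
p,d=grab_frame("top"); W=deproj("top",d)
for n,x,y,h,r in(("red",.6245,.115,.054,.018),("red",.621,-.001,.05,.013),("red31 fixed",.622,.056,.052,.0155),("alu",.476,.081,.054,.018),("alu",.467,-.035,.05,.013)): print(n,*rim(W,(x,y),h,r))
for l in("loupe","lens_white","marker","small_tin"):
    for r in finder.trace("top",l)[:1]:
        print(l,r["conf"],np.median(W[r["pixels"]],0).round(3))
cv2.imwrite("pics/t12.png",cv2.resize(p[120:300,120:430,::-1],None,fx=2.5,fy=2.5,interpolation=cv2.INTER_CUBIC))
p,d=grab_frame("side")
cv2.imwrite("pics/s12.png",cv2.resize(p[110:280,180:360,::-1],None,fx=3.5,fy=3.5,interpolation=cv2.INTER_CUBIC))
E
```

```text
27.1333 [ 321.48131294 -426.62283531  242.1546328 ] [ 0.27185524 -0.30974665 -0.06219063]
red [623.1 114.8] 17.7 78 52.5
red [ 6.188e+02 -6.000e-01] 12.9 43 48.4
red31 fixed [623.4  56.6] 15.5 56 50.7
alu [474.1  80.8] 17.8 83 52.6
alu [464.1 -35. ] 12.8 43 48.6
loupe 0.65 [ 0.595 -0.18   0.034]
lens_white 0.61 [ 0.594 -0.28   0.005]
marker 0.7 [0.365 0.075 0.012]
small_tin 0.84 [0.546 0.298 0.023]
```

View pics/t12.png

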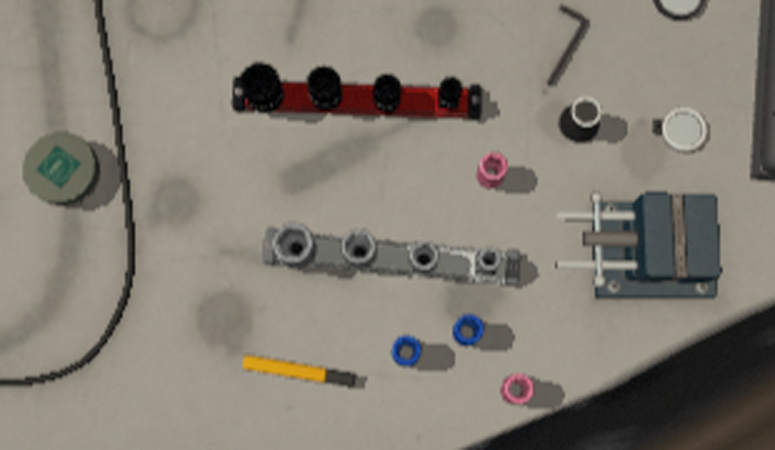

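View pics/s12.png

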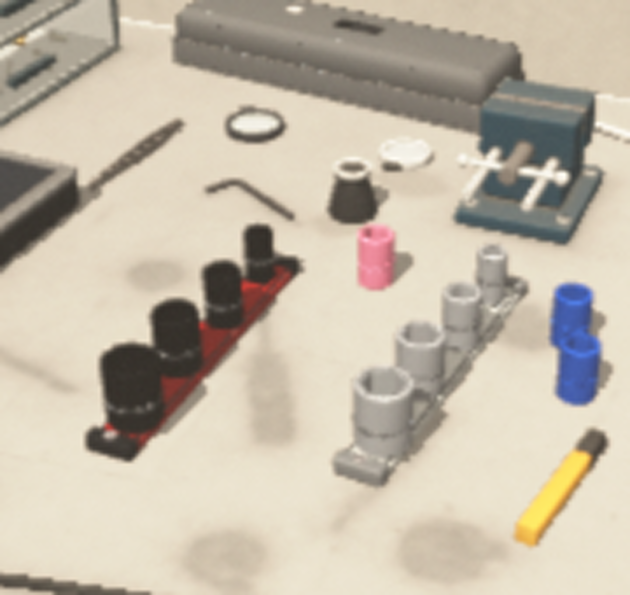

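The top view shows the red rail with only black sockets (262,87), (323,87), (387,93), (450,93). The aluminium rail has only bright ones (294,245), (359,247), (424,257), (489,261). Rim heights match the seated ones at the start.

```bash
python3 -c "
from workcell import bot
print(bot.close_job())"
```

```text
the job is handed in; nothing more can be done
None
```

The exchange is done and handed in at about 27 s: the red rail now holds only black sockets and the aluminium rail only bright ones, each in unbroken order of size. I parked bright_small on the bench midway between the rails. Then black_large went to red +87, bright_large to aluminium +87, black_small to red -29, and bright_small to aluminium -29.

- **Seating:** Rim heights are 52.5 and 52.6 mm for the 36 mm sockets and 48.4 and 48.6 mm for the 26 mm ones. All are within 0.4 mm of the seated heights measured at the start.
- **Position:** In x, the final rim centres are 1.4–2.6 mm nearer the robot than my stud estimates. That is close to the 2 mm play on the studs and the 2 mm camera error.
- **Bystanders:** The loupe, lens ring, marker and tin are within about 1 mm of where they started.
- **Forces:** The highest wrist force I saw in the readings after each move was about 17 N, when bright_large was pressed down onto its stud.
- **Checks that failed or disagreed:** One top-camera check midway saw nothing because the arm was in the way. The side camera read about 3 mm high in x for every socket checked, so I treated that as a calibration offset.

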